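# Tip a fallen paint tin upright against the toolbox

### The arm

A 6-joint arm with a two-finger parallel gripper is mounted at the origin on the work surface. World frame = base frame: x ahead of the robot, y to its left, z up, the work surface at z = 0. Lengths are in mm, angles in rad, forces in N, time in s.
With the tool pointing down it reaches from about 275 to 750 mm from the base axis. Payload 10.2 kg.
Tool frame: the origin (TCP) lies midway between the tips of the shut fingers; the grasp point (between the pads) lies 19 mm behind it (bot.tcp_to_grasp is the distance from the TCP to the grasp point, in mm); z points along the fingers, y is the direction in which the jaws open and shut (so a half turn about z gives the same grasp; the last joint's range is limited). The gripper opens to 85 mm and grips with 20 to 120 N. Pads are 22 mm wide; open, the fingers measure 114 mm over their backs; the gripper's body (76 mm by 85 mm) begins 54 mm behind the grasp point. The pads swing forward as they close: fully open they stand 13 mm farther back than shut.
Start: joints at [-1.492, 0.313, 1.498, -0, 1.331, -0.223], TCP at [156.038, -501.282, 231.294] pointing down, gripper open.
Joint ranges: [-2.94, 2.94], [-0.97, 2.17], [0.19, 2.56], [-1.23, 4.37], [0.02, 3.11], [-2.88, 2.88]. Speed limits (rad/s): [2.39, 2.39, 3.01, 3.14, 3.14, 3.14].

### API

Orientations are given as a unit quaternion [x, y, z, w].
In Python, from rig import monitor, imaging, ticket, bot gives the robot as it stands. The module is installed in compiled form; this text tells all that it offers.
- The arm moves only by the tool apply_moves, never from a script. Its argument "deltas" is a list of rows, each a list of 7 numbers: the finger opening in mm, from 0 to 85.4, then the shift along the tool's x, y, z in mm, then the turn, a rotation vector about the tool's x, y, z in degrees. In form: [[gripper, x, y, z, ax, ay, az], ...]. A call has 1 to 12 rows; each row shifts and turns the commanded pose from where the row before left it, along the tool's axes as they then stand; what a row does not reach is not made up. A row lasts 1/8 s, in which the tool goes at most 62.5 mm and 10.7 degrees, less where a joint would pass 70% of its speed; a pose out of reach is approached as far as the arm can. A call is refused whole if a number of a shift passes 62.5 or a number of a turn 10.7, either way. A call with a gripper value outside its range is refused whole. The fingers move at their own pace and stop on an object; "squeeze" is the grip in N (left out, the last holds). Time passes only in rows, so rows that do not move let the fingers close. It gives the time, the measured TCP pose, the force and the opening at its end, in the units of the state.
- monitor.state(): the state, without advancing time (a new reading comes with each control period).
- imaging.capture(name): name is "scene" or "top"; returns a dict with "frame" (400x640x3 uint8, red, green, blue), "camera_matrix" (3x3 intrinsics, pixels), "camera_from_world" (4x4, takes a point from world to camera coordinates). Camera axes: x right, y up, looking along -z (the intrinsics and any distortion apply to the point x, -y, -z); pixel columns grow to the right and rows downward; lengths in mm; the calibration is good to about 2 mm. A picture is of the moment at which its call begins. There is no depth.
- ticket.finish_job(): hands the job in, once; it reports no verdict.
The state is a dict: "time_s": time; "joint_pos": joint angles; "dq": joint speeds; "joint_efforts": joint torques, N m; "position": TCP position; "orientation": TCP orientation; "wrist_force": force on the tool from outside, world axes, zero at the start; "ft_torque": the same for the moment, N m; "width": opening from 0.0 (shut) to 1.0 (fully open).
Only numpy, scipy, OpenCV 4.12 (cv2) and the standard library are available. Lean on these libraries where they do the work, as an engineer would, in place of code of your own. Each camera call takes 0.05 s, during which the arm holds its last target.

### The job

A paint tin, too wide to grip, has fallen on its side on the bench: push on its lid until its foot bears against the side of the toolbox, hook the rim of the lid from inside, lift the top while your push keeps the foot pinned to the box for the first 20 degrees, and carry the top on up and over towards the box until the tin stands. Then press the top home against the box with one definite push and leave the tin standing lid up, its side touching the toolbox. Pin and press with 5 to 15 N and never push the tin with over 25 N, so that nothing is dented, and leave the other things on the bench where they are.

Things in the scene. Friction and masses are not known exactly. Their poses are not given: they have to be found in the camera images.
- tin_center (a point): The fallen paint tin: round, bare metal with a cream label, 108 mm across and 124 mm from foot to rim, 0.45 to 0.9 kg. This point is its centre, on the axis half-way (62 mm from the foot); its z axis points from foot to lid. It lies with the foot towards the toolbox, 15 to 70 mm from it, and the lid away from it; it can roll sideways, and sliding it takes 2 to 7 N.
- box_side (a point): The dark green steel toolbox, 420 mm long, 200 mm wide, 150 mm high (178 mm over the handle along the middle of its top); heavy, it does not move. This point is at bench level in the middle of the long flat upright side that faces the tin; x runs along that side, y points into the box, z up.
- small_tin: Small paint tin standing beside the toolbox near one end of that side, 76 mm across, 78 mm high; its origin is under its centre. To be left alone.
- spray: Grey spray can with a black cap standing beside the toolbox near the other end, 65 mm across, 198 mm high; its origin is under its centre. To be left alone.
- brush: Paint brush with a wooden handle lying on the bench, about 200 mm long; its origin is at its middle, x along the handle. To be left alone.
- tin_lid (a point): Middle of the tin's sunk lid, 114 mm from the foot; axes as tin_center. The lid lies 10 mm below the rim in a recess 88 mm across; the rim round it is 10 mm wide. As the top comes up, the foot's upper edge slides down the box and its lower edge slides out over the bench. Past about 50 degrees the tin is over its balance; pushed on, it drops the last 15 to 20 degrees on to its foot by itself, beside the box.
Mind the look-alikes: they are no part of the job. Leave any brown look-alike of the part that bears tin_center alone.

How it is judged:
By the outcome, as a careful person would: the job done as asked, in the order asked, and still so for the second after the job is handed in, with the robot touching nothing.
It also fails if it takes over 72 s, if anything falls off the work surface, if the arm or the gripper's body presses on something with over 40 N, if the wrist force passes 120 N, or if a joint passes its speed limit or range.

## Working session

There is one attempt and no reset: what is moved stays moved. The work goes in short steps, Python scripts to look and compute and a tool call to move; the robot and the scene stay as the last step left them, time stands still between calls to the robot, and variables do not carry over. Pictures are saved under pics/ and viewed, and the job is handed in when it is done.

Besides the shell and the picture viewer there is one more tool, called after ">>>" in YAML: its name, and indented under it one key for each argument. apply_moves: Moves the arm, as the interface text tells. Its arguments: {"type":"object","properties":{"deltas":{"type":"array","items":{"type":"array","items":{"type":"number"}}},"squeeze":{"type":"number"}},"required":["deltas"]}

```bash
mkdir -p pics; cat > look.py <<'E'
from rig import monitor, imaging, ticket, bot
import cv2, numpy as np, pickle, sys
def snap(tag):
    out={}
    for n in("scene","top"):
        c=imaging.capture(n); out[n]=c
        cv2.imwrite(f"pics/{tag}_{n}.png",cv2.cvtColor(c["frame"],cv2.COLOR_RGB2BGR))
    pickle.dump(out,open(f"{tag}.pkl","wb"))
    return out
def ray(c,u,v):
    K=np.array(c["camera_matrix"]);T=np.array(c["camera_from_world"])
    d=np.linalg.inv(K)@[u,v,1]; d=np.array([d[0],-d[1],-d[2]])
    R=T[:3,:3]; return -R.T@T[:3,3], R.T@d
def onz(c,u,v,z):
    o,d=ray(c,u,v); return o+d*(z-o[2])/d[2]
def proj(c,p):
    K=np.array(c["camera_matrix"]);T=np.array(c["camera_from_world"])
    q=T[:3,:3]@np.asarray(p,float)+T[:3,3]; q=K@[q[0],-q[1],-q[2]]; return q[:2]/q[2]
E
python3 - <<'E'
from look import *
o=snap("a")
for n in o: print(n,{k:np.round(v,3).tolist() for k,v in o[n].items() if k!="frame"},[k for k in o[n]])
print(monitor.state())
E
```

```text
scene {'camera_matrix': [[419.8, 0.0, 321.437], [0.0, 419.8, 190.68], [0.0, 0.0, 1.0]], 'camera_from_world': [[0.093, 0.996, -0.014, -74.901], [-0.79, 0.082, 0.607, 406.032], [0.606, -0.046, 0.794, -1193.025], [0.0, 0.0, 0.0, 1.0]]} ['frame', 'camera_matrix', 'camera_from_world']
top {'camera_matrix': [[511.591, 0.0, 310.524], [0.0, 511.591, 206.875], [0.0, 0.0, 1.0]], 'camera_from_world': [[0.104, -0.995, -0.003, -12.569], [0.97, 0.101, 0.22, -569.185], [-0.219, -0.025, 0.975, -910.935], [0.0, 0.0, 0.0, 1.0]]} ['frame', 'camera_matrix', 'camera_from_world']
{'time_s': 0.1, 'joint_pos': array([-1.49240237e+00,  3.13407158e-01,  1.49836777e+00,  3.39064532e-05,
        1.33102046e+00, -2.23381785e-01]), 'dq': array([-0.00020314, -0.00183437, -0.00229433, -0.00066808, -0.00088263,
        0.00039469]), 'joint_efforts': array([ 2.58413333e-03, -4.12903583e+01, -2.60143608e+01, -1.83029865e-04,
        3.00320273e-03, -1.39220518e-05]), 'position': array([ 156.02535083, -501.03311573,  230.78309566]), 'orientation': array([ 9.88638434e-01,  1.50311959e-01,  5.99795718e-05, -5.98591521e-04]), 'wrist_force': array([ 0.52801518,  0.63402015, -0.86624045]), 'ft_torque': array([ 0.01459955, -0.03037193,  0.00457887]), 'width': 1.0001162083445951}
```

View pics/a_scene.png

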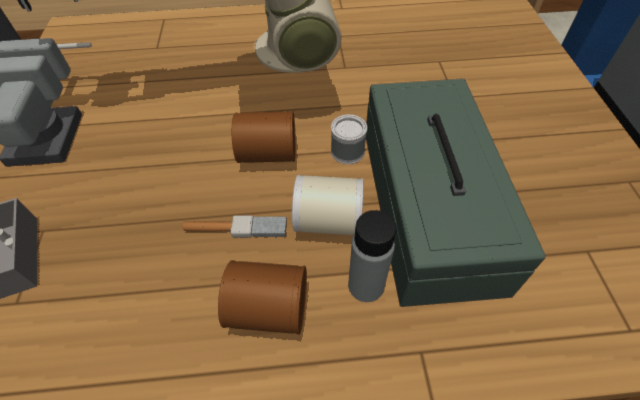

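View pics/a_top.png

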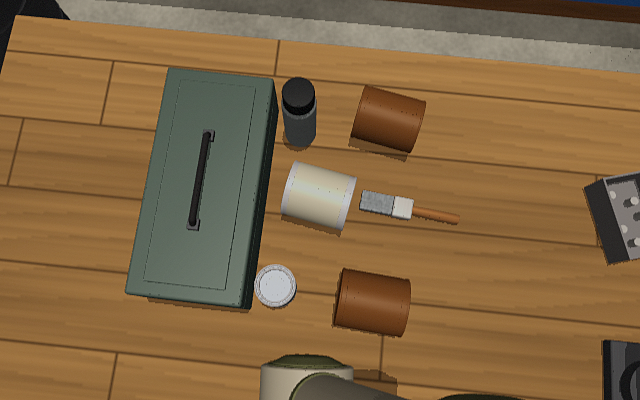

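The cream and bare-metal tin is at scene (328,205) and top (318,196). The brown look-alikes are at scene (265,137) and (263,297), which is top (372,302) and (388,120). Only the cream one has a cream label and bare metal, with its foot towards the box between the spray can and the small tin. I'll confirm this in an enlarged crop and mark the edges.

```bash
python3 - <<'E'
import cv2,numpy as np
a=cv2.imread("pics/a_scene.png")[165:245,175:400]; b=cv2.imread("pics/a_top.png")[150:245,245:470]
a=cv2.resize(a,None,fx=3.4,fy=3.4,interpolation=cv2.INTER_CUBIC);b=cv2.resize(b,None,fx=3.4,fy=3.4,interpolation=cv2.INTER_CUBIC)
cv2.imwrite("pics/crop1.png",np.vstack([a,b])[:600])
E
```

```text
(no output)
```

View pics/crop1.png

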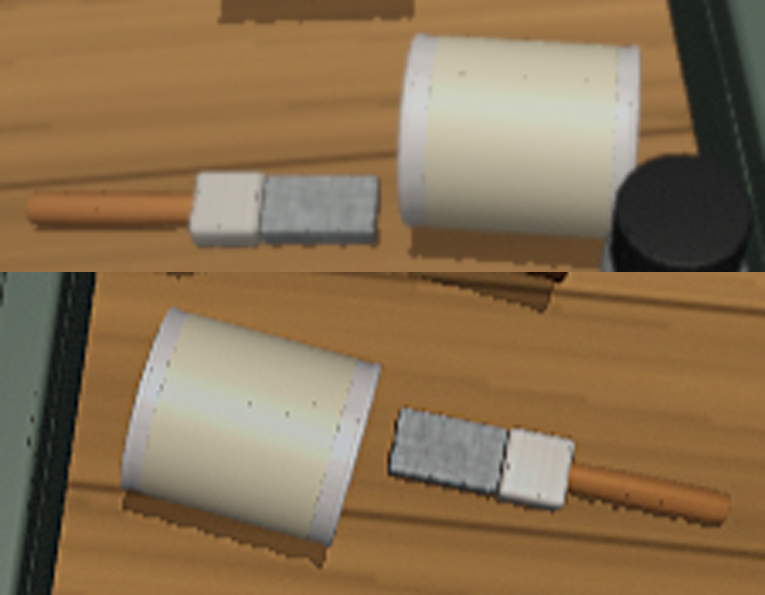

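```bash
python3 - <<'E'
from look import *
o=pickle.load(open("a.pkl","rb")); t=o["top"]; s=o["scene"]
for c in(t,s): print("cam",ray(c,0,0)[0].round())
hsv=cv2.cvtColor(t["frame"],cv2.COLOR_RGB2HSV)
roi=np.zeros(hsv.shape[:2],np.uint8); roi[155:240,275:358]=1
g=t["frame"].astype(int)
m=((g[...,2]>125)&(roi>0)).astype(np.uint8)
m=cv2.morphologyEx(m,cv2.MORPH_OPEN,np.ones((3,3),np.uint8))
cn=max(cv2.findContours(m,0,cv2.CHAIN_APPROX_NONE)[0],key=cv2.contourArea)
q=cv2.approxPolyDP(cn,5,True)[:,0]; print("tin quad",q.tolist(),cv2.contourArea(cn),cv2.minAreaRect(cn))
# manual corners: foot-far, lid-far, lid-near, foot-near
cor=[(298,161),(357,177.6),(341.5,230.3),(281.2,213.5)]
W=[onz(t,*p,57)[:2] for p in cor]
f=(W[0]+W[3])/2; l=(W[1]+W[2])/2; print("foot",f.round(1),"rim",l.round(1),"len",np.linalg.norm(l-f),"dia",np.linalg.norm(W[0]-W[3]),np.linalg.norm(W[1]-W[2]))
d=(f-l)/np.linalg.norm(f-l);print("dir lid->foot deg",np.degrees(np.arctan2(d[1],d[0])))
# green mask box
h=hsv; gm=cv2.inRange(hsv,(55,25,0),(100,255,140))
gm=cv2.morphologyEx(gm,cv2.MORPH_OPEN,np.ones((3,3),np.uint8))
cn=max(cv2.findContours(gm,0,cv2.CHAIN_APPROX_NONE)[0],key=cv2.contourArea)
print("box",cv2.approxPolyDP(cn,4,True)[:,0].tolist())
b=cv2.cvtColor(t["frame"],cv2.COLOR_RGB2BGR)[55:325,110:310]
cv2.imwrite("pics/crop2.png",cv2.resize(b,None,fx=2.2,fy=2.2,interpolation=cv2.INTER_CUBIC))
b=cv2.cvtColor(s["frame"],cv2.COLOR_RGB2BGR)[70:310,320:550]
cv2.imwrite("pics/crop3.png",cv2.resize(b,None,fx=2.4,fy=2.4,interpolation=cv2.INTER_CUBIC))
E
```

```text
cam [ 354.   22. 1014.]
cam [1050.  -13.  700.]
tin quad [[294, 162], [281, 207], [337, 217], [343, 224], [355, 178]] 2841.0 ((317.7559509277344, 192.65078735351562), (66.90534973144531, 48.34211349487305), 15.679524421691895)
foot [604.   91.2] rim [582.9 -26.5] len 119.52396393473124 dia 109.65202324224242 108.50109692586877
dir lid->foot deg 79.85302669688645
box [[272, 79], [168, 69], [125, 292], [183, 300], [188, 289], [179, 288], [200, 275], [196, 272], [203, 266], [195, 266], [205, 256], [204, 262], [210, 259], [205, 254], [212, 254], [212, 242], [213, 248], [222, 243], [230, 219], [237, 223], [234, 229], [238, 217], [245, 219], [242, 223], [250, 221], [248, 247], [251, 238], [256, 236], [259, 242], [260, 234], [253, 236], [252, 229], [264, 210], [265, 197], [260, 195], [267, 189], [261, 180], [268, 182], [269, 174], [261, 166], [266, 131], [275, 132], [268, 123], [273, 109], [272, 125], [277, 110], [269, 107], [275, 98]]
```

View pics/crop2.png

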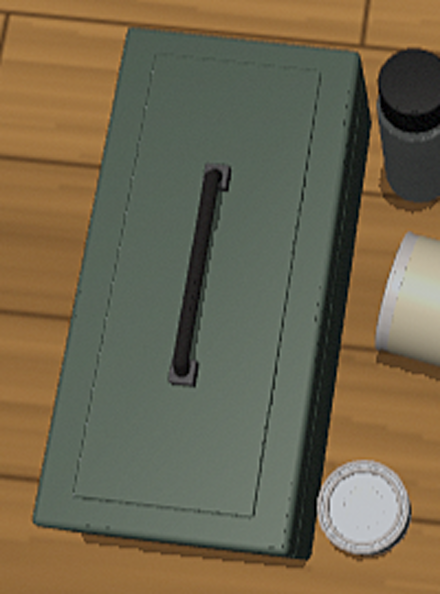

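View pics/crop3.png

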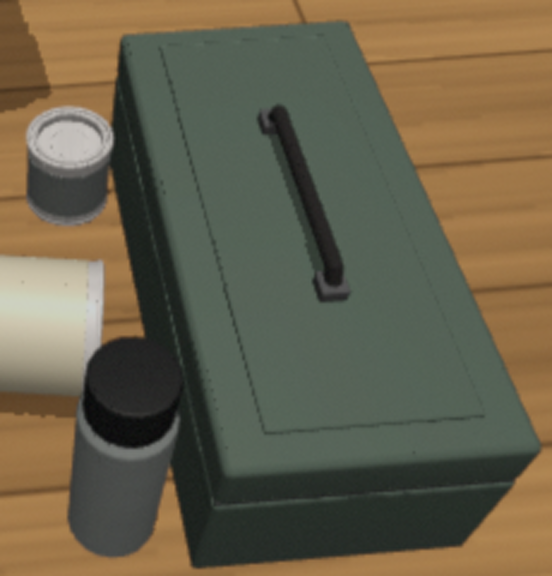

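```bash
python3 - <<'E'
from look import *
o=pickle.load(open("a.pkl","rb")); t=o["top"]; s=o["scene"]
f=lambda c,x,y,x0,y0,k,z: onz(c,x0+x/k,y0+y/k,z)[:2]
T=lambda x,y,z:f(t,x,y,110,55,2.2,z); S=lambda x,y,z:f(s,x,y,320,70,2.4,z)
def line(a,b,n):
    d=(a-b)/np.linalg.norm(a-b); print(n,a.round(1),b.round(1),"len",np.linalg.norm(a-b).round(1),"ang",np.degrees(np.arctan2(d[1],d[0])).round(2)," y at x=600:",(b+d*(600-b[0])/d[0])[1].round(1))
line(T(360,55,150),T(292,553,150),"T top")
line(T(372,115,0),T(310,560,0),"T bot")
line(T(128,28,150),T(34,524,150),"T back")
line(S(222,470,150),S(121,38,150),"S top")
line(S(192,567,0),S(112,140,0),"S bot")
line(S(537,450,150),S(347,24,150),"S back")
# others
print("small tin top",onz(t,276,285.5,78), "spray top",onz(t,298.5,95,198))
K=lambda x,y,z:f(t,x,y-272+0,245,150,3.4,z)
for p in[(405,408),(390,472),(503,430),(500,492),(574,440),(560,508),(728,505)]: print("brush",p,K(*p,8).round(0))
E
```

```text
T top [778.2 136.8] [368.  138.7] len 410.2 ang -0.27  y at x=600: 137.6
T bot [790.5 137.6] [366.1 142.4] len 424.5 ang -0.64  y at x=600: 139.7
T back [782.5 333.4] [369.  336.3] len 413.5 ang -0.41  y at x=600: 334.7
S top [780.8 136.6] [374.  142.4] len 406.8 ang -0.82  y at x=600: 139.2
S bot [781.2 138.7] [343.  150.5] len 438.4 ang -1.55  y at x=600: 143.6
S back [786.7 329.6] [376.8 337. ] len 409.9 ang -1.04  y at x=600: 332.9
small tin top [412.30662115  93.41393866  78.        ] spray top [731.24413052  84.48395599 198.        ]
brush (405, 408) [626. -56.]
brush (390, 472) [586. -51.]
brush (503, 430) [ 619. -115.]
brush (500, 492) [ 581. -116.]
brush (574, 440) [ 617. -158.]
brush (560, 508) [ 575. -152.]
brush (728, 505) [ 587. -250.]
```

The crop shows the cream label between bright metal bands, with the foot nearest the box, so this is the tin to move. Box side: y ≈ 138.5 mm, nearly parallel to x. The tin axis is about 10° off square: rim centre (583,-26), foot (604,93). The gap is about 36 mm. The brush lies right behind the lid, so the tool will come in pitched down, over the brush.

```bash
cat >> look.py <<'E'
from scipy.spatial.transform import Rotation as Rt
def Rtool(az,phi):
    a,p=np.radians([az,phi]); d=np.array([np.cos(a),np.sin(a),0]);u=np.array([0,0,1.])
    z=d*np.cos(p)-u*np.sin(p); x=d*np.sin(p)+u*np.cos(p)
    return np.c_[x,np.cross(z,x),z]
def plan(pos,az,phi,cur=None):
    s=monitor.state() if cur is None else cur
    R=Rt.from_quat(s["orientation"]).as_matrix(); T=Rtool(az,phi)
    print("shift now-frame",(R.T@(np.array(pos)-s["position"])).round(1),"turn deg",np.degrees(Rt.from_matrix(R.T@T).as_rotvec()).round(1), "shift in target frame",(T.T@(np.array(pos)-s["position"])).round(1))
def st():
    s=monitor.state(); R=Rt.from_quat(s["orientation"]).as_matrix(); z=R[:,2];x=R[:,0]
    print("t",round(s["time_s"],2),"pos",s["position"].round(1),"F",s["wrist_force"].round(1),"phi",np.degrees(np.arcsin(-z[2])).round(1),"az",np.degrees(np.arctan2(z[1],z[0])).round(1),"ydir",R[:,1].round(2),"w",round(s["width"]*85.4,1),"q",s["joint_pos"].round(2))
E
python3 - <<'E'
from look import *
plan([560,-200,260],85,90)
plan([560,-200,260],85,25)
o=pickle.load(open("a.pkl","rb"))
print(onz(o["scene"],20,250,60),onz(o["scene"],40,140,0),onz(o["top"],620,220,50),onz(o["top"],625,370,50))
E
```

```text
shift now-frame [ 475.2 -167.4  -28.9] turn deg [ -0.   -0.1 -67.7] shift in target frame [335.1 376.2 -29.2]
shift now-frame [ 475.2 -167.4  -28.9] turn deg [ 38.2  56.9 -60. ] shift in target frame [168.1 376.2 291.4]
[ 637.86571002 -514.12321331   60.        ] [ 299.5118938  -615.07393093    0.        ] [ 606.41495756 -545.6903494    50.        ] [ 329.98864175 -546.98599078   50.        ]
```

>>> apply_moves:
  deltas:
    - [16,0,0,-40,0,0,0]
    - [16,53,-19,0,0,0,0]
    - [16,53,-19,0,0,0,0]
    - [16,53,-19,0,0,0,0]
    - [16,53,-19,0,0,0,0]
    - [16,53,-19,0,0,0,0]
    - [16,53,-19,0,0,0,0]
    - [16,53,-19,0,0,0,0]
    - [16,53,-18,0,0,0,0]
    - [16,50,-18,0,0,0,0]
    - [16,0,0,0,0,0,0]
  squeeze: 60

```text
time_s: 1.48
position: [560.1, -196.6, 270.2]
orientation: [0.988, 0.152, -0.0, -0.001]
wrist_force: [-0.8, 0.2, -0.9]
width: 0.187
```

>>> apply_moves:
  deltas:
    - [16,0,0,0,0,0,-9.7]
    - [16,0,0,0,0,0,-9.7]
    - [16,0,0,0,0,0,-9.7]
    - [16,0,0,0,0,0,-9.7]
    - [16,0,0,0,0,0,-9.7]
    - [16,0,0,0,0,0,-9.7]
    - [16,0,0,0,0,0,-9.7]
    - [16,0,0,0,0,0,0]

```text
time_s: 2.48
position: [557.8, -199.6, 271.1]
orientation: [0.737, 0.676, -0.0, -0.0]
wrist_force: [-0.5, -0.3, 0.4]
width: 0.191
```

```bash
python3 - <<'E'
from look import *
st(); plan([560,-200,260],85,25)
E
```

```text
t 2.48 pos [ 557.8 -199.6  271.1] F [-0.5 -0.3  0.4] phi 90.0 az 163.4 ydir [ 1.   -0.09 -0.  ] w 16.3 q [-0.54  0.44  1.21 -0.    1.49 -0.45]
shift now-frame [-0.2  2.2 11.1] turn deg [-0.1 65.   0. ] shift in target frame [-10.2   2.2   4.5]
```

>>> apply_moves:
  deltas:
    - [16,0,0,0,0,8,0]
    - [16,0,0,0,0,8,0]
    - [16,0,0,0,0,8,0]
    - [16,0,0,0,0,8,0]
    - [16,0,0,0,0,8,0]
    - [16,0,0,0,0,8,0]
    - [16,0,0,0,0,8,0]
    - [16,0,0,0,0,8,0]
    - [16,0,0,0,0,0,0]

```text
time_s: 3.6
position: [557.9, -200.0, 269.3]
orientation: [0.626, 0.572, 0.389, -0.36]
wrist_force: [0.1, 0.2, 0.8]
width: 0.189
```

```bash
python3 - <<'E'
from look import *
st(); plan([583,-85,83],80,25)
E
```

```text
t 3.6 pos [ 557.9 -200.   269.3] F [0.1 0.2 0.8] phi 25.9 az 85.2 ydir [ 1.   -0.09 -0.01] w 16.1 q [-0.84  0.76  1.06  0.85  2.08 -0.63]
shift now-frame [-116.5   16.1  186.4] turn deg [-4.7  0.9  1.8] shift in target frame [-119.2    4.8  185.4]
```

>>> apply_moves:
  deltas:
    - [16,-24,4,37,0,0,0]
    - [16,-24,4,37,0,0,0]
    - [16,-24,4,37,0,0,0]
    - [16,-24,4,37,0,0,0]
    - [16,-24,4,37,0,0,0]
    - [16,0,0,0,-3,1,1]
    - [16,0,0,0,0,0,0]

```text
time_s: 4.47
position: [587.8, -87.5, 82.9]
orientation: [0.636, 0.556, 0.406, -0.35]
wrist_force: [-0.2, 0.9, 0.4]
width: 0.191
```

```bash
python3 - <<'E'
from look import *
st(); plan([592,-50,68],83,25); snap("b")
a=cv2.imread("pics/b_scene.png")[90:270,130:430];b=cv2.imread("pics/b_top.png")[100:280,230:530]
cv2.imwrite("pics/b.png",cv2.resize(np.vstack([a,b]),None,fx=1.66,fy=1.66,interpolation=cv2.INTER_CUBIC))
E
```

```text
t 4.47 pos [587.8 -87.5  82.9] F [-0.2  0.9  0.4] phi 25.2 az 81.9 ydir [ 0.99 -0.14  0.01] w 16.3 q [-0.7   0.9   1.35  0.88  1.67 -0.86]
shift now-frame [ 2.6 -1.1 40.4] turn deg [ 1.   0.2 -0.1] shift in target frame [ 2.5 -0.4 40.4]
```

View pics/b.png

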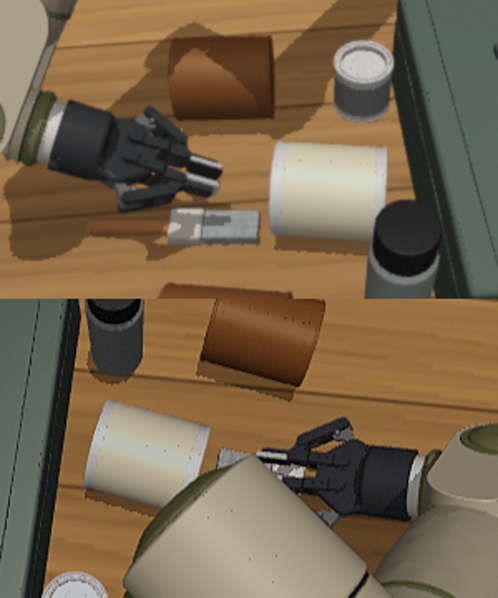

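>>> apply_moves:
  deltas:
    - [16,1,0,20,0,0,0]
    - [16,1,0,20,0,0,0]
    - [16,4,0,9,0,0,0]
    - [16,2,0,4.5,0,0,0]
    - [16,1,0,2.5,0,0,0]
    - [16,0,0,0,0,0,0]

```text
time_s: 5.32
position: [595.5, -33.6, 66.9]
orientation: [0.635, 0.555, 0.407, -0.35]
wrist_force: [-0.4, 0.7, 0.1]
width: 0.186
```

```bash
python3 - <<'E'
from look import *
st(); 
E
```

```text
t 5.33 pos [595.5 -33.6  66.9] F [-0.4  0.7  0.1] phi 25.0 az 81.9 ydir [ 0.99 -0.14  0.01] w 15.9 q [-0.63  0.9   1.41  0.93  1.59 -0.87]
```

>>> apply_moves:
  deltas:
    - [16,1,0,2,0,0,0]
    - [16,1,0,2,0,0,0]
    - [16,1,0,2,0,0,0]
    - [16,0,0,0,0,0,0]

```text
time_s: 5.82
position: [596.4, -26.6, 67.0]
orientation: [0.635, 0.555, 0.407, -0.351]
wrist_force: [-0.2, 0.2, 0.2]
width: 0.184
```

>>> apply_moves:
  deltas:
    - [16,1,0,2,0,0,0]
    - [16,1,0,2,0,0,0]
    - [16,1,0,2,0,0,0]

```text
time_s: 6.2
position: [597.6, -20.5, 67.4]
orientation: [0.635, 0.555, 0.408, -0.35]
wrist_force: [1.2, -4.8, 2.6]
width: 0.186
```

>>> apply_moves:
  deltas:
    - [16,1,0,2,0,0,0]
    - [16,1,0,2,0,0,0]

```text
time_s: 6.45
position: [598.0, -15.7, 67.4]
orientation: [0.635, 0.555, 0.407, -0.35]
wrist_force: [-1.1, -3.7, 1.8]
width: 0.188
```

>>> apply_moves:
  deltas:
    - [16,1,0,2.5,0,0,0]
    - [16,1,0,2.5,0,0,0]
    - [16,1,0,2.5,0,0,0]
    - [16,1,0,2.5,0,0,0]
    - [16,1,0,2.5,0,0,0]
    - [16,1,0,2.5,0,0,0]
    - [16,1,0,2.5,0,0,0]
    - [16,1,0,2.5,0,0,0]

```text
time_s: 7.45
position: [601.2, 5.5, 66.7]
orientation: [0.635, 0.555, 0.408, -0.35]
wrist_force: [-0.1, -6.3, 3.4]
width: 0.187
```

```bash
cat >> look.py <<'E'
def two(tag):
    snap(tag); a=cv2.imread(f"pics/{tag}_scene.png")[60:260,200:460];b=cv2.imread(f"pics/{tag}_top.png")[90:290,190:450]
    cv2.imwrite(f"pics/{tag}.png",cv2.resize(np.hstack([a,b]),None,fx=1.5,fy=1.5,interpolation=cv2.INTER_CUBIC))
E
python3 - <<'E'
from look import *
st(); two("c")
E
```

```text
t 7.45 pos [601.2   5.5  66.7] F [-0.1 -6.3  3.4] phi 25.0 az 81.8 ydir [ 0.99 -0.14  0.01] w 16.0 q [-0.57  0.89  1.45  0.97  1.55 -0.86]
```

View pics/c.png

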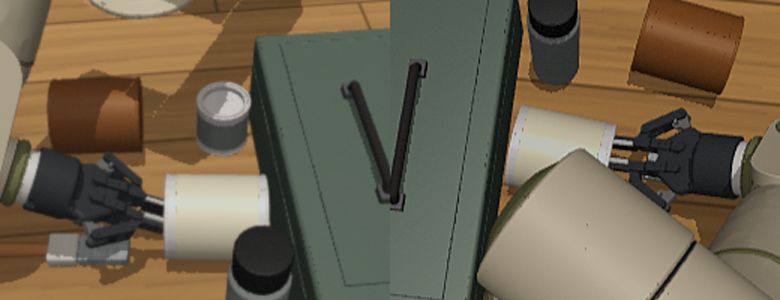

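>>> apply_moves:
  deltas:
    - [16,0.8,0,2,1.6,0,-0.7]
    - [16,0.8,0,2,1.6,0,-0.7]
    - [16,0.4,0,1,1.6,0,-0.7]
    - [16,0.4,0,1,1.6,0,-0.7]

```text
time_s: 8.05
position: [602.1, 11.8, 66.4]
orientation: [0.6, 0.592, 0.385, -0.375]
wrist_force: [0.6, -5.8, 3.9]
width: 0.187
```

>>> apply_moves:
  deltas:
    - [16,0.8,0,1.8,0,0,0]
    - [16,0.4,0,0.9,0,0,0]

```text
time_s: 8.3
position: [602.1, 15.0, 66.2]
orientation: [0.601, 0.592, 0.385, -0.375]
wrist_force: [1.9, -5.9, 3.7]
width: 0.186
```

>>> apply_moves:
  deltas:
    - [16,0.8,0,1.8,0,0,0]

```text
time_s: 8.43
position: [602.1, 16.8, 66.2]
orientation: [0.601, 0.592, 0.385, -0.375]
wrist_force: [0.5, -5.9, 4.1]
width: 0.189
```

```bash
python3 - <<'E'
from look import *
st(); two("d")
E
```

```text
t 8.43 pos [602.1  16.8  66.2] F [ 0.5 -5.9  4.1] phi 25.0 az 88.9 ydir [ 1.   -0.02  0.01] w 16.1 q [-0.53  0.93  1.36  0.91  1.62 -0.86]
```

View pics/d.png

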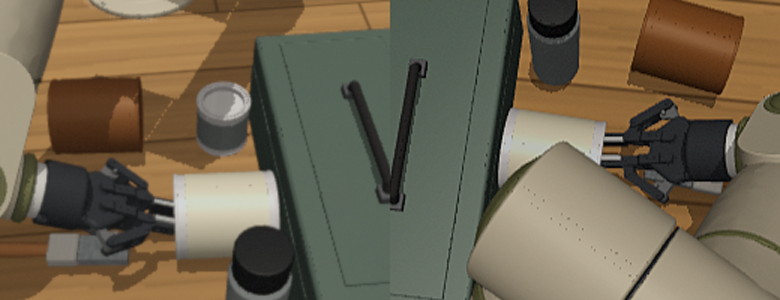

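>>> apply_moves:
  deltas:
    - [16,0.8,0,1.8,0,0,0]

```text
time_s: 8.65
position: [602.2, 18.7, 66.1]
orientation: [0.601, 0.592, 0.385, -0.375]
wrist_force: [1.0, -6.1, 3.7]
width: 0.187
```

>>> apply_moves:
  deltas:
    - [16,0.8,0,1.8,0,0,0]

```text
time_s: 8.78
position: [602.2, 20.8, 66.1]
orientation: [0.601, 0.592, 0.385, -0.375]
wrist_force: [1.8, -7.5, 3.1]
width: 0.189
```

>>> apply_moves:
  deltas:
    - [16,0.4,0,0.9,0,0,0]

```text
time_s: 8.9
position: [602.6, 21.2, 66.1]
orientation: [0.601, 0.592, 0.385, -0.374]
wrist_force: [2.8, -10.3, 4.2]
width: 0.189
```

>>> apply_moves:
  deltas:
    - [16,0.4,0,0.9,0,0,0]

```text
time_s: 9.02
position: [603.0, 21.6, 66.1]
orientation: [0.601, 0.592, 0.385, -0.373]
wrist_force: [5.5, -14.7, 4.4]
width: 0.188
```

>>> apply_moves:
  deltas:
    - [16,1.6,0.5,-1.4,0,0,0]

```text
time_s: 9.15
position: [602.9, 21.5, 67.2]
orientation: [0.601, 0.592, 0.384, -0.374]
wrist_force: [1.7, -5.2, -2.9]
width: 0.187
```

>>> apply_moves:
  deltas:
    - [16,1.8,0.5,-0.9,0,0,0]

```text
time_s: 9.28
position: [602.9, 21.8, 68.8]
orientation: [0.601, 0.592, 0.383, -0.375]
wrist_force: [1.0, -6.6, -4.8]
width: 0.187
```

>>> apply_moves:
  deltas:
    - [16,1.8,0,-0.9,0,0,0]

```text
time_s: 9.4
position: [602.6, 21.8, 70.5]
orientation: [0.601, 0.592, 0.383, -0.375]
wrist_force: [-0.0, -5.3, -4.3]
width: 0.184
```

>>> apply_moves:
  deltas:
    - [16,2.2,0,0,0,0,0]

```text
time_s: 9.52
position: [602.8, 21.9, 72.1]
orientation: [0.602, 0.592, 0.383, -0.374]
wrist_force: [1.0, -16.4, -8.6]
width: 0.187
```

>>> apply_moves:
  deltas:
    - [16,1.8,0,-0.8,0,0,0]

```text
time_s: 9.65
position: [602.9, 21.4, 74.0]
orientation: [0.602, 0.592, 0.383, -0.374]
wrist_force: [0.7, -16.9, -6.6]
width: 0.186
```

>>> apply_moves:
  deltas:
    - [16,1.8,0,-0.8,0,0,0]

```text
time_s: 9.78
position: [603.0, 21.1, 75.9]
orientation: [0.603, 0.592, 0.383, -0.374]
wrist_force: [1.6, -18.7, -7.3]
width: 0.188
```

>>> apply_moves:
  deltas:
    - [16,1.8,0,-0.8,0,0,0]

```text
time_s: 9.9
position: [603.1, 20.8, 77.8]
orientation: [0.603, 0.592, 0.383, -0.373]
wrist_force: [0.5, -21.1, -7.4]
width: 0.187
```

>>> apply_moves:
  deltas:
    - [16,-0.4,0,-0.8,0,0,0]

```text
time_s: 10.02
position: [602.9, 20.5, 78.2]
orientation: [0.602, 0.592, 0.383, -0.374]
wrist_force: [1.0, -12.8, -5.1]
width: 0.192
```

```bash
python3 - <<'E'
from look import *
st(); two("e")
E
```

```text
t 10.03 pos [602.9  20.5  78.2] F [  1.  -12.8  -5.1] phi 25.3 az 88.8 ydir [ 1.   -0.02  0.  ] w 16.4 q [-0.52  0.9   1.37  0.92  1.63 -0.84]
```

View pics/e.png

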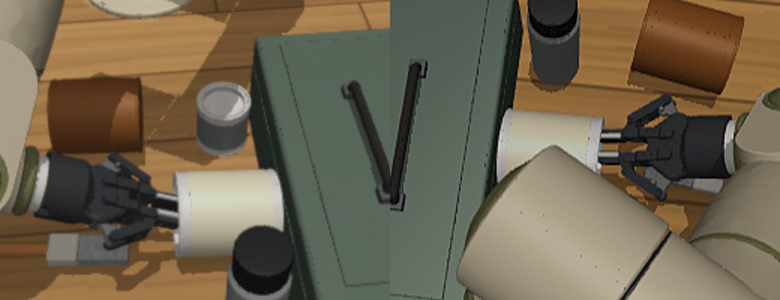

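```bash
python3 - <<'E'
import numpy as np
u0,v0=77,118.6; rho=np.radians(25)
def P(t): s,c=np.sin(t),np.cos(t); return np.array([-108*s+u0*s-v0*c,u0*c+v0*s])
for a in range(0,90,4):
    t0,t1=np.radians([a,a+4]); d=P(t1)-P(t0); ph=t0+rho
    print(a,"phi",a+25,"P",(P(t0)+[139.4,0]).round(1),"d",d.round(2),"tool x",round(d[0]*np.sin(ph)+d[1]*np.cos(ph),2),"z",round(d[0]*np.cos(ph)-d[1]*np.sin(ph),2))
E
```

```text
0 phi 25 P [20.8 77. ] d [-1.87  8.09] tool x 6.54 z -5.12
4 phi 29 P [18.9 85.1] d [-1.29  7.67] tool x 6.09 z -4.84
8 phi 33 P [17.6 92.8] d [-0.69  7.22] tool x 5.68 z -4.51
12 phi 37 P [ 16.9 100. ] d [-0.1   6.73] tool x 5.32 z -4.13
16 phi 41 P [ 16.8 106.7] d [0.5  6.21] tool x 5.02 z -3.7
20 phi 45 P [ 17.3 112.9] d [1.09 5.66] tool x 4.78 z -3.23
24 phi 49 P [ 18.4 118.6] d [1.68 5.08] tool x 4.61 z -2.73
28 phi 53 P [ 20.1 123.7] d [2.27 4.48] tool x 4.51 z -2.22
32 phi 57 P [ 22.4 128.1] d [2.84 3.86] tool x 4.48 z -1.69
36 phi 61 P [ 25.2 132. ] d [3.39 3.21] tool x 4.52 z -1.17
40 phi 65 P [ 28.6 135.2] d [3.93 2.56] tool x 4.64 z -0.65
44 phi 69 P [ 32.6 137.8] d [4.45 1.88] tool x 4.83 z -0.16
48 phi 73 P [ 37.  139.7] d [4.95 1.2 ] tool x 5.09 z 0.3
52 phi 77 P [ 42.  140.9] d [5.43 0.52] tool x 5.4 z 0.72
56 phi 81 P [ 47.4 141.4] d [ 5.87 -0.17] tool x 5.77 z 1.09
60 phi 85 P [ 53.3 141.2] d [ 6.29 -0.86] tool x 6.19 z 1.4
64 phi 89 P [ 59.5 140.4] d [ 6.68 -1.54] tool x 6.65 z 1.66
68 phi 93 P [ 66.2 138.8] d [ 7.04 -2.22] tool x 7.15 z 1.85
72 phi 97 P [ 73.3 136.6] d [ 7.36 -2.88] tool x 7.66 z 1.97
76 phi 101 P [ 80.6 133.7] d [ 7.65 -3.54] tool x 8.18 z 2.01
80 phi 105 P [ 88.3 130.2] d [ 7.9  -4.17] tool x 8.71 z 1.98
84 phi 109 P [ 96.2 126. ] d [ 8.11 -4.78] tool x 9.22 z 1.88
88 phi 113 P [104.3 121.2] d [ 8.28 -5.37] tool x 9.72 z 1.71
```

>>> apply_moves:
  deltas:
    - [16,3.2,0,-2.5,0,-2,0]

```text
time_s: 10.25
position: [602.6, 19.8, 81.4]
orientation: [0.609, 0.598, 0.372, -0.364]
wrist_force: [0.8, -13.4, -5.5]
width: 0.187
```

>>> apply_moves:
  deltas:
    - [16,3.2,0,-2.5,0,-2,0]

```text
time_s: 10.38
position: [602.8, 18.9, 86.0]
orientation: [0.615, 0.605, 0.361, -0.353]
wrist_force: [1.4, -12.5, -4.2]
width: 0.189
```

Forces are steady at about 12.5 N of pin, so I'll carry on.

>>> apply_moves:
  deltas:
    - [16,3.1,0,-2.5,0,-2,0]
    - [16,3.0,0,-2.4,0,-2,0]

```text
time_s: 10.62
position: [602.8, 17.8, 94.1]
orientation: [0.627, 0.617, 0.34, -0.331]
wrist_force: [0.5, -13.0, -3.9]
width: 0.186
```

>>> apply_moves:
  deltas:
    - [16,2.9,0,-2.3,0,-2,0]

```text
time_s: 10.75
position: [602.8, 17.4, 97.8]
orientation: [0.633, 0.623, 0.329, -0.32]
wrist_force: [0.7, -13.1, -4.1]
width: 0.188
```

```bash
python3 - <<'E'
from look import *
st(); two("f")
E
```

```text
t 10.75 pos [602.8  17.4  97.8] F [  0.7 -13.1  -4.1] phi 35.3 az 88.8 ydir [ 1.   -0.02  0.  ] w 16.0 q [-0.49  0.8   1.39  0.81  1.54 -0.76]
```

View pics/f.png

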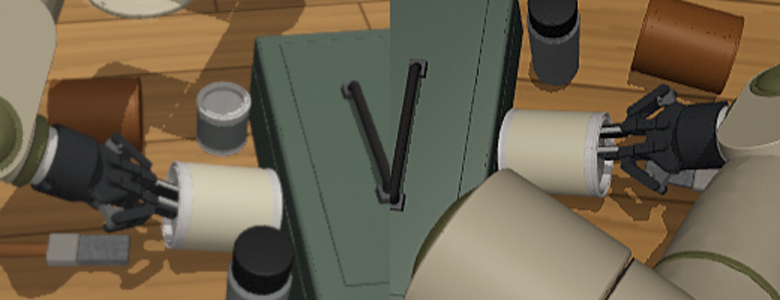

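The tin is tilting about 10–12° with its foot on the box and the finger in the recess.

>>> apply_moves:
  deltas:
    - [16,2.8,0,-2.2,0,-2,0]
    - [16,2.7,0,-2.1,0,-2,0]

```text
time_s: 11.1
position: [602.8, 17.1, 104.8]
orientation: [0.644, 0.634, 0.307, -0.299]
wrist_force: [0.7, -13.5, -3.2]
width: 0.188
```

>>> apply_moves:
  deltas:
    - [16,2.6,0,-2.0,0,-2,0]
    - [16,2.6,0,-1.9,0,-2,0]

```text
time_s: 11.35
position: [602.9, 17.1, 111.4]
orientation: [0.655, 0.644, 0.284, -0.276]
wrist_force: [0.3, -14.8, -1.9]
width: 0.191
```

>>> apply_moves:
  deltas:
    - [16,2.5,0,-1.9,0,-2,0]
    - [16,2.4,0,-1.7,0,-2,0]

```text
time_s: 11.6
position: [603.0, 17.5, 117.6]
orientation: [0.664, 0.653, 0.261, -0.253]
wrist_force: [0.4, -18.0, -1.7]
width: 0.189
```

>>> apply_moves:
  deltas:
    - [16,2.4,0,-1.6,0,-2,0]
    - [16,2.3,0,-1.5,0,-2,0]

```text
time_s: 11.85
position: [603.3, 18.1, 123.2]
orientation: [0.673, 0.662, 0.237, -0.229]
wrist_force: [0.7, -21.2, 0.2]
width: 0.188
```

```bash
python3 - <<'E'
from look import *
st(); two("g")
E
```

```text
t 11.85 pos [603.3  18.1 123.2] F [  0.7 -21.2   0.2] phi 51.5 az 88.5 ydir [ 1.   -0.02  0.01] w 16.1 q [-0.42  0.67  1.39  0.62  1.41 -0.61]
```

View pics/g.png

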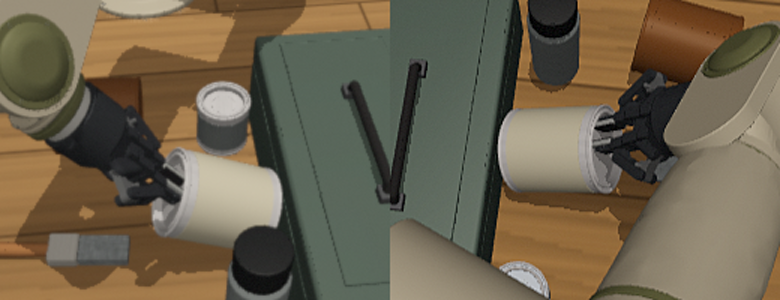

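>>> apply_moves:
  deltas:
    - [16,-0.5,0,-1.0,0,0,0]

```text
time_s: 12.08
position: [603.0, 17.9, 123.7]
orientation: [0.673, 0.662, 0.238, -0.23]
wrist_force: [1.6, -13.4, -2.0]
width: 0.19
```

>>> apply_moves:
  deltas:
    - [16,2.2,0,-1.6,0,-2,0]

```text
time_s: 12.2
position: [602.8, 18.2, 125.7]
orientation: [0.677, 0.665, 0.226, -0.219]
wrist_force: [0.3, -16.8, 0.1]
width: 0.184
```

>>> apply_moves:
  deltas:
    - [16,2.2,0,-1.4,0,-2,0]

```text
time_s: 12.32
position: [603.2, 18.9, 128.8]
orientation: [0.681, 0.669, 0.214, -0.206]
wrist_force: [0.2, -19.9, 0.6]
width: 0.187
```

>>> apply_moves:
  deltas:
    - [16,0.3,0,-1.6,0,0,0]

```text
time_s: 12.45
position: [603.1, 19.1, 130.8]
orientation: [0.68, 0.67, 0.214, -0.206]
wrist_force: [0.8, -12.3, -0.4]
width: 0.186
```

>>> apply_moves:
  deltas:
    - [16,0.8,0,-1.2,0,0,0]

```text
time_s: 12.58
position: [602.8, 19.3, 131.8]
orientation: [0.68, 0.669, 0.214, -0.207]
wrist_force: [1.2, -13.1, -1.4]
width: 0.192
```

>>> apply_moves:
  deltas:
    - [16,0.8,0,-1.2,0,0,0]

```text
time_s: 12.7
position: [602.7, 19.6, 133.1]
orientation: [0.68, 0.669, 0.214, -0.208]
wrist_force: [0.1, -10.5, -0.9]
width: 0.188
```

```bash
python3 - <<'E'
from look import *
st(); snap("h")
a=cv2.imread("pics/h_scene.png")[130:230,270:400];b=cv2.imread("pics/h_top.png")[130:230,250:380]
cv2.imwrite("pics/h.png",cv2.resize(np.hstack([a,b]),None,fx=3,fy=3,interpolation=cv2.INTER_CUBIC))
E
```

```text
t 12.7 pos [602.7  19.6 133.1] F [  0.1 -10.5  -0.9] phi 55.3 az 88.6 ydir [ 1.   -0.02  0.  ] w 16.0 q [-0.4   0.64  1.39  0.57  1.39 -0.57]
```

View pics/h.png

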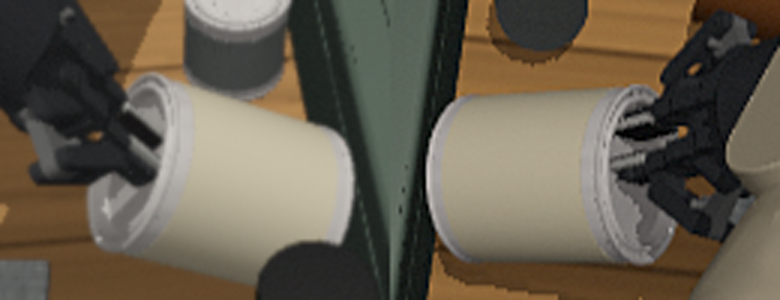

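>>> apply_moves:
  deltas:
    - [16,1.7,0,-1.0,0,0,0]
    - [16,1.7,0,-1.0,0,0,0]

```text
time_s: 13.05
position: [602.1, 23.4, 136.8]
orientation: [0.68, 0.669, 0.215, -0.21]
wrist_force: [-0.0, -0.7, -4.0]
width: 0.186
```

>>> apply_moves:
  deltas:
    - [16,1.7,0,-1.0,0,0,0]
    - [16,1.7,0,-1.0,0,0,0]

```text
time_s: 13.3
position: [602.4, 24.8, 140.8]
orientation: [0.68, 0.669, 0.215, -0.21]
wrist_force: [0.5, -2.2, -3.7]
width: 0.183
```

>>> apply_moves:
  deltas:
    - [16,1.7,0,-0.8,0,0,0]
    - [16,1.7,0,-0.8,0,0,0]

```text
time_s: 13.55
position: [602.6, 26.4, 144.5]
orientation: [0.68, 0.669, 0.216, -0.209]
wrist_force: [-0.9, -2.1, -1.2]
width: 0.184
```

```bash
cat >> look.py <<'E'
def zoom(tag):
    snap(tag)
    a=cv2.imread(f"pics/{tag}_scene.png")[120:250,270:410];b=cv2.imread(f"pics/{tag}_top.png")[110:240,245:385]
    cv2.imwrite(f"pics/{tag}.png",cv2.resize(np.hstack([a,b]),None,fx=2.8,fy=2.8,interpolation=cv2.INTER_CUBIC))
E
python3 - <<'E'
from look import *
st(); zoom("i")
E
```

```text
t 13.55 pos [602.6  26.4 144.5] F [-0.9 -2.1 -1.2] phi 55.0 az 88.7 ydir [ 1.   -0.02  0.  ] w 15.7 q [-0.39  0.62  1.38  0.57  1.41 -0.55]
```

View pics/i.png

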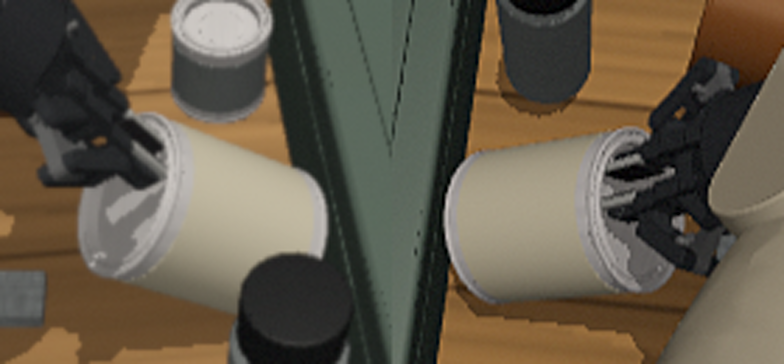

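>>> apply_moves:
  deltas:
    - [16,0.5,0,2.5,0,0,0]

```text
time_s: 13.78
position: [603.4, 27.4, 143.6]
orientation: [0.68, 0.669, 0.216, -0.208]
wrist_force: [-0.3, -12.5, 12.0]
width: 0.182
```

>>> apply_moves:
  deltas:
    - [16,0.5,0,2.0,0,0,0]

```text
time_s: 13.9
position: [604.3, 27.9, 143.4]
orientation: [0.68, 0.669, 0.217, -0.206]
wrist_force: [-0.1, -17.6, 17.0]
width: 0.187
```

>>> apply_moves:
  deltas:
    - [16,0,0,-3.5,0,0,0]

```text
time_s: 14.02
position: [603.2, 26.9, 144.9]
orientation: [0.68, 0.669, 0.216, -0.208]
wrist_force: [0.3, -2.2, -1.8]
width: 0.191
```

```bash
python3 - <<'E'
from look import *
st(); snap("j")
a=cv2.imread("pics/j_scene.png")[150:220,285:355];b=cv2.imread("pics/j_top.png")[140:210,320:390]
cv2.imwrite("pics/j.png",cv2.resize(np.hstack([a,b]),None,fx=5.6,fy=5.6,interpolation=cv2.INTER_CUBIC))
c=pickle.load(open("j.pkl","rb"))
s=monitor.state()
for n in("scene","top"): print(n,proj(c[n],s["position"]), [proj(c[n],s["position"]+Rt.from_quat(s["orientation"]).apply([11,q,0])).round(1).tolist() for q in(-22,22)])
E
```

```text
t 14.03 pos [603.2  26.9 144.9] F [ 0.3 -2.2 -1.8] phi 55.1 az 88.5 ydir [ 1.   -0.02  0.01] w 16.3 q [-0.39  0.62  1.38  0.57  1.41 -0.55]
scene [325.2162394  179.18992624] [[329.4, 166.7], [331.7, 186.7]]
top [323.52086495 178.32227521] [[317.0, 188.8], [320.0, 164.8]]
```

View pics/j.png

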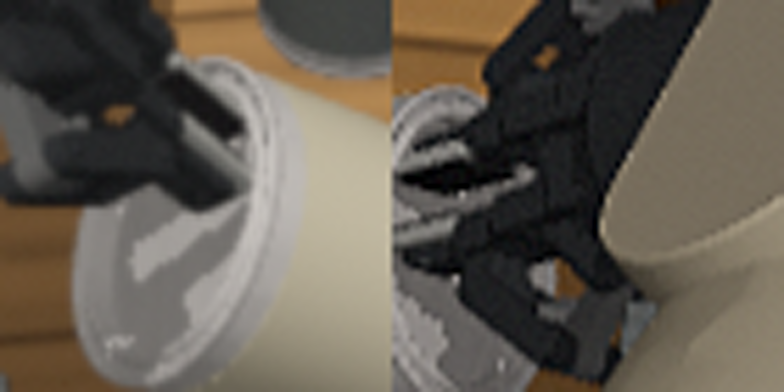

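>>> apply_moves:
  deltas:
    - [16,2.3,0,-0.5,0,-1.5,0]

```text
time_s: 14.25
position: [603.0, 28.1, 145.7]
orientation: [0.683, 0.672, 0.206, -0.199]
wrist_force: [0.2, -9.7, 3.0]
width: 0.185
```

>>> apply_moves:
  deltas:
    - [16,2.3,0,-0.5,0,-1.5,0]

```text
time_s: 14.38
position: [602.9, 30.1, 147.3]
orientation: [0.686, 0.674, 0.197, -0.191]
wrist_force: [-0.1, -6.4, 1.4]
width: 0.184
```

>>> apply_moves:
  deltas:
    - [16,2.3,0,-0.4,0,-1.5,0]

```text
time_s: 14.5
position: [602.7, 32.4, 148.7]
orientation: [0.688, 0.677, 0.188, -0.182]
wrist_force: [-0.8, -4.3, 0.1]
width: 0.184
```

>>> apply_moves:
  deltas:
    - [16,2.3,0,-0.3,0,-1.5,0]

```text
time_s: 14.62
position: [602.6, 34.5, 150.0]
orientation: [0.69, 0.679, 0.179, -0.174]
wrist_force: [-0.5, -3.6, 0.0]
width: 0.185
```

>>> apply_moves:
  deltas:
    - [16,2.4,0,0.2,0,-2,0]
    - [16,2.4,0,0.3,0,-2,0]

```text
time_s: 14.88
position: [602.7, 39.3, 152.1]
orientation: [0.696, 0.685, 0.155, -0.15]
wrist_force: [-0.2, -4.5, -1.1]
width: 0.191
```

>>> apply_moves:
  deltas:
    - [16,2.4,0,0.3,0,-2,0]
    - [16,2.4,0,0.3,0,-2,0]

```text
time_s: 15.12
position: [602.8, 44.0, 153.6]
orientation: [0.701, 0.69, 0.13, -0.126]
wrist_force: [-0.2, -4.2, -0.9]
width: 0.19
```

```bash
python3 - <<'E'
from look import *
st(); zoom("k")
E
```

```text
t 15.12 pos [602.8  44.  153.6] F [-0.2 -4.2 -0.9] phi 69.1 az 88.5 ydir [ 1.   -0.02  0.  ] w 16.2 q [-0.27  0.56  1.38  0.37  1.31 -0.37]
```

View pics/k.png

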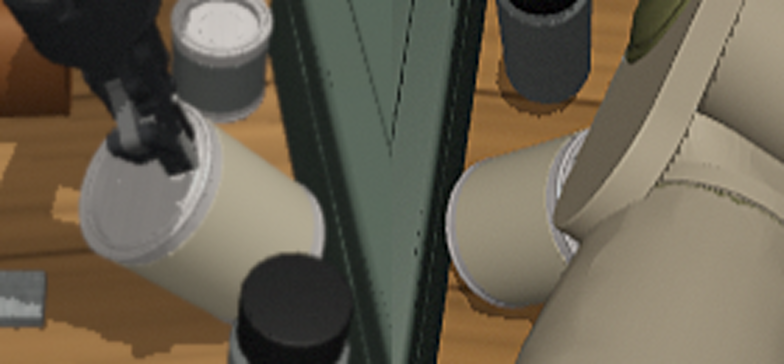

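>>> apply_moves:
  deltas:
    - [16,0.8,0,1.8,0,0,0]

```text
time_s: 15.35
position: [603.2, 45.4, 152.9]
orientation: [0.701, 0.69, 0.132, -0.126]
wrist_force: [0.4, -4.9, 10.5]
width: 0.186
```

```bash
python3 - <<'E'
from look import *
st(); snap("l")
a=cv2.imread("pics/l_scene.png")[145:245,290:390]
cv2.imwrite("pics/l.png",cv2.resize(a,None,fx=5.9,fy=5.9,interpolation=cv2.INTER_CUBIC))
E
```

```text
t 15.35 pos [603.2  45.4 152.9] F [ 0.4 -4.9 10.5] phi 69.0 az 88.2 ydir [ 1.   -0.02  0.01] w 15.9 q [-0.27  0.56  1.38  0.37  1.31 -0.37]
```

View pics/l.png

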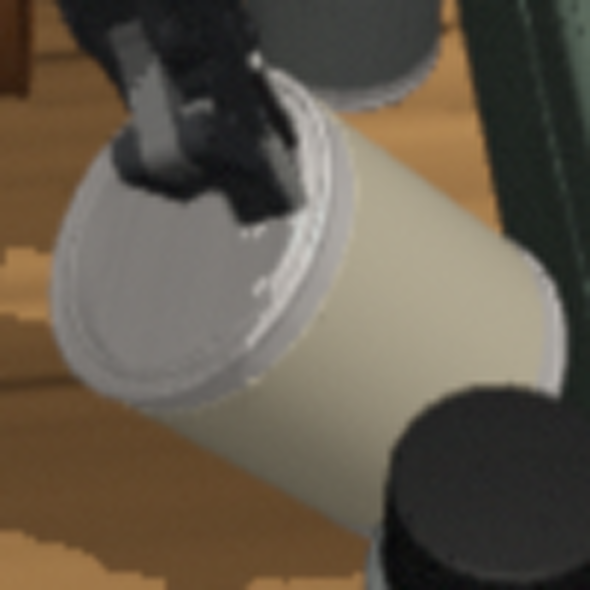

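The fingertips rest on the lid, inside the rim, and the foot is at the box. I'll carry it on over.

>>> apply_moves:
  deltas:
    - [16,2.3,0,-0.6,0,-2,0]
    - [16,2.5,0,0.5,0,-2,0]

```text
time_s: 15.7
position: [603.1, 48.9, 153.9]
orientation: [0.705, 0.694, 0.106, -0.101]
wrist_force: [0.7, -4.9, 1.6]
width: 0.191
```

>>> apply_moves:
  deltas:
    - [16,2.5,0,0.5,0,-2,0]
    - [16,2.5,0,0.6,0,-2,0]

```text
time_s: 15.95
position: [603.0, 54.7, 154.1]
orientation: [0.708, 0.697, 0.081, -0.077]
wrist_force: [0.6, -3.6, 1.1]
width: 0.186
```

>>> apply_moves:
  deltas:
    - [16,2.5,0,0.6,0,-2,0]
    - [16,2.5,0,0.6,0,-2,0]

```text
time_s: 16.2
position: [602.9, 60.2, 153.8]
orientation: [0.711, 0.699, 0.056, -0.053]
wrist_force: [0.5, -3.4, 0.4]
width: 0.188
```

```bash
python3 - <<'E'
from look import *
st(); zoom("m")
E
```

```text
t 16.2 pos [602.9  60.2 153.8] F [ 0.5 -3.4  0.4] phi 81.1 az 87.8 ydir [ 1.   -0.02  0.  ] w 16.1 q [-0.16  0.55  1.36  0.16  1.25 -0.2 ]
```

View pics/m.png

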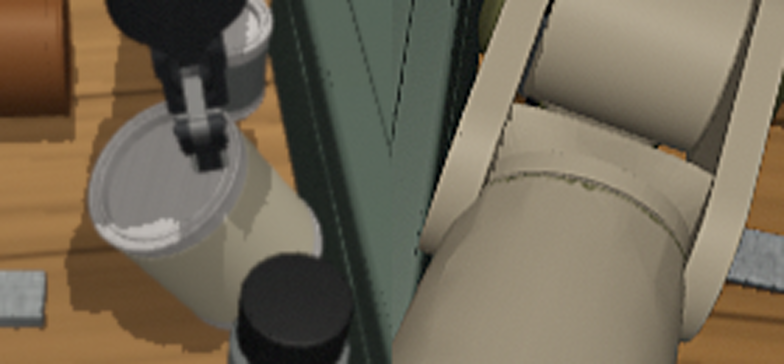

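>>> apply_moves:
  deltas:
    - [16,2.8,0,0.5,0,-2,0]
    - [16,2.8,0,0.5,0,-2,0]

```text
time_s: 16.55
position: [603.2, 65.4, 153.8]
orientation: [0.712, 0.7, 0.031, -0.028]
wrist_force: [-0.2, -1.7, 0.9]
width: 0.189
```

>>> apply_moves:
  deltas:
    - [16,2.8,0,0.7,0,-2,0]
    - [16,2.8,0,0.7,0,-2,0]

```text
time_s: 16.8
position: [603.3, 71.5, 152.8]
orientation: [0.713, 0.701, 0.007, -0.004]
wrist_force: [0.6, -2.0, 1.3]
width: 0.185
```

```bash
python3 - <<'E'
from look import *
st(); zoom("n")
E
```

```text
t 16.8 pos [603.3  71.5 152.8] F [ 0.6 -2.   1.3] phi 89.1 az 74.2 ydir [ 1.   -0.02  0.  ] w 15.8 q [-0.08  0.56  1.35  0.02  1.24 -0.07]
```

View pics/n.png

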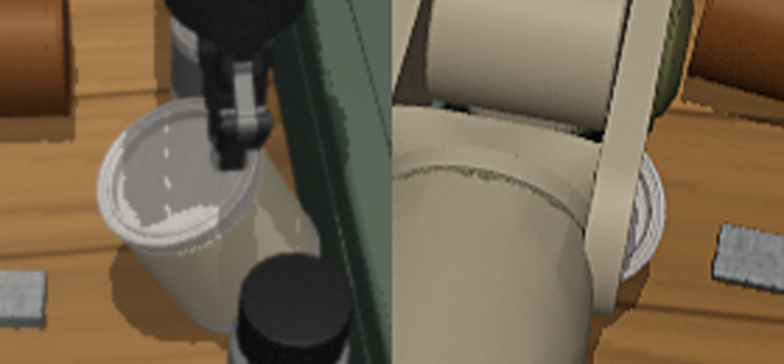

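>>> apply_moves:
  deltas:
    - [16,3,0,1.0,0,0,0]
    - [16,3,0,1.1,0,0,0]

```text
time_s: 17.15
position: [603.4, 77.2, 150.8]
orientation: [0.713, 0.701, 0.007, -0.005]
wrist_force: [0.5, -1.9, 0.6]
width: 0.191
```

>>> apply_moves:
  deltas:
    - [16,3,0,1.2,0,0,0]
    - [16,3,0,1.3,0,0,0]

```text
time_s: 17.4
position: [603.4, 83.4, 148.2]
orientation: [0.713, 0.701, 0.007, -0.005]
wrist_force: [0.4, -1.4, 0.8]
width: 0.189
```

```bash
python3 - <<'E'
from look import *
st(); zoom("o")
E
```

```text
t 17.4 pos [603.4  83.4 148.2] F [ 0.4 -1.4  0.8] phi 89.0 az 77.1 ydir [ 1.   -0.02  0.  ] w 16.2 q [-0.06  0.56  1.35  0.02  1.23 -0.05]
```

View pics/o.png

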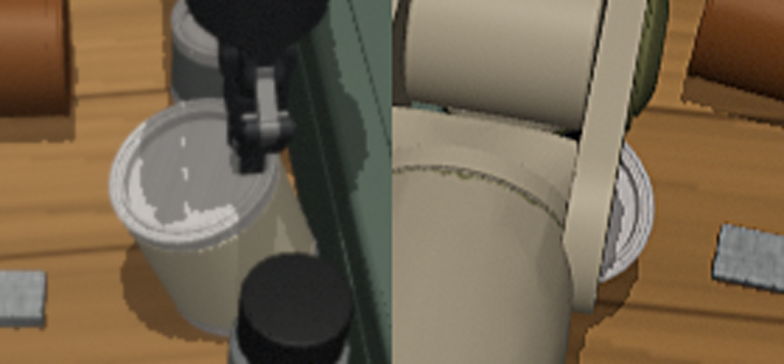

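>>> apply_moves:
  deltas:
    - [16,3,0,1.5,0,0,0]
    - [16,3,0,1.7,0,0,0]

```text
time_s: 17.75
position: [603.6, 89.5, 145.2]
orientation: [0.713, 0.701, 0.007, -0.005]
wrist_force: [-0.3, 0.3, 0.7]
width: 0.188
```

>>> apply_moves:
  deltas:
    - [16,3,0,1.8,0,0,0]
    - [16,3,0,1.9,0,0,0]

```text
time_s: 18.0
position: [603.7, 95.7, 141.6]
orientation: [0.713, 0.701, 0.008, -0.005]
wrist_force: [0.8, 0.1, 0.9]
width: 0.185
```

```bash
python3 - <<'E'
from look import *
st(); zoom("p")
E
```

```text
t 18.0 pos [603.7  95.7 141.6] F [0.8 0.1 0.9] phi 89.0 az 76.1 ydir [ 1.   -0.02  0.  ] w 15.8 q [-0.04  0.57  1.35  0.02  1.22 -0.03]
```

View pics/p.png

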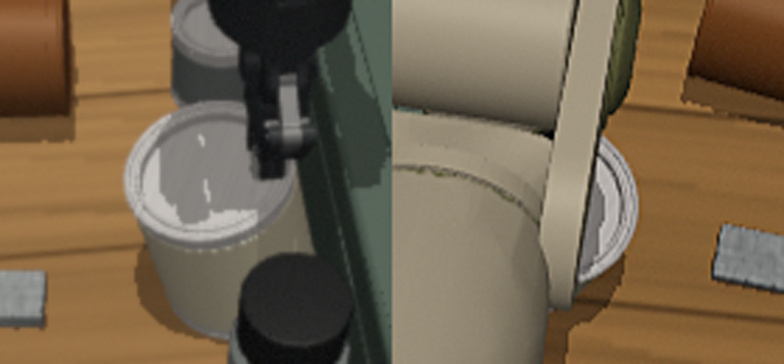

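```bash
python3 - <<'E'
from look import *
c=pickle.load(open("p.pkl","rb"))
f=lambda x,y:(270+x/2.8,120+y/2.8)
print("left",onz(c["scene"],*f(125,178),124).round(1),"front",onz(c["scene"],*f(185,247),124).round(1),"foot front",onz(c["scene"],*f(212,333),0).round(1),"foot left",onz(c["scene"],*f(165,298),0).round(1))
g=lambda x,y:(245+(x-392)/2.8,110+y/2.8)
print("right top",onz(c["top"],*g(638,205),124).round(1))
E
```

```text
left [594.3   9.4 124. ] front [650.4  40.7 124. ] foot front [638.   62.6   0. ] foot left [606.4  33.4   0. ]
right top [601.5   9.8 124. ]
```

>>> apply_moves:
  deltas:
    - [16,-7,0,0,0,0,0]
    - [16,-7,0,0,0,0,0]
    - [16,0,0,0,0,0,0]

```text
time_s: 18.48
position: [603.5, 80.5, 141.5]
orientation: [0.713, 0.701, 0.007, -0.005]
wrist_force: [0.5, 0.0, 0.6]
width: 0.188
```

```bash
python3 - <<'E'
from look import *
st(); zoom("q")
E
```

```text
t 18.48 pos [603.5  80.5 141.5] F [0.5 0.  0.6] phi 89.0 az 76.0 ydir [ 1.   -0.02  0.  ] w 16.0 q [-0.07  0.57  1.35  0.02  1.21 -0.06]
```

View pics/q.png

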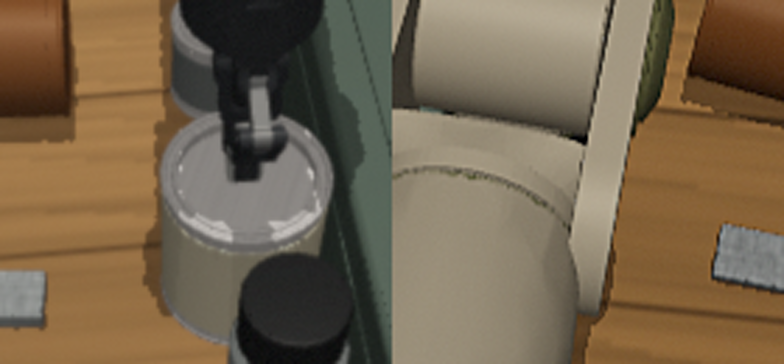

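```bash
python3 - <<'E'
from look import *
c=pickle.load(open("q.pkl","rb"))
f=lambda x,y:(270+x/2.8,120+y/2.8)
for n,x,y,z in[("L",160,178,124),("R",333,178,124),("front",243,250,124),("back",247,107,124),("footL",163,290,0)]: print(n,onz(c["scene"],*f(x,y),z).round(1))
E
```

```text
L [596.5  31.2 124. ]
R [607.7 138.4 124. ]
front [656.1  74.8 124. ]
back [543.5  93.8 124. ]
footL [599.6  32.6   0. ]
```

>>> apply_moves:
  deltas:
    - [16,0,0,10,0,0,0]
    - [16,0,0,9,0,0,0]
    - [16,0,0,4,0,0,0]
    - [16,8,0,0,0,0,0]
    - [16,8,0,0,0,0,0]
    - [16,8,0,0,0,0,0]
    - [16,0,0,0,0,0,0]

```text
time_s: 19.45
position: [604.0, 106.5, 119.0]
orientation: [0.713, 0.701, 0.008, -0.004]
wrist_force: [-0.3, 0.6, -0.3]
width: 0.188
```

>>> apply_moves:
  deltas:
    - [16,2,0,0,0,0,0]
    - [16,2,0,0,0,0,0]

```text
time_s: 19.7
position: [604.1, 109.7, 119.0]
orientation: [0.713, 0.701, 0.007, -0.005]
wrist_force: [-0.3, 0.4, -0.6]
width: 0.185
```

>>> apply_moves:
  deltas:
    - [16,1.5,0,0,0,0,0]
    - [16,1.5,0,0,0,0,0]

```text
time_s: 19.95
position: [604.1, 112.7, 119.0]
orientation: [0.713, 0.701, 0.007, -0.005]
wrist_force: [0.0, 0.5, -1.2]
width: 0.187
```

>>> apply_moves:
  deltas:
    - [16,1,0,0,0,0,0]

```text
time_s: 20.08
position: [604.1, 113.8, 119.0]
orientation: [0.713, 0.701, 0.007, -0.005]
wrist_force: [0.6, -0.3, 0.1]
width: 0.19
```

>>> apply_moves:
  deltas:
    - [16,1,0,0,0,0,0]

```text
time_s: 20.2
position: [604.2, 114.4, 119.0]
orientation: [0.713, 0.701, 0.007, -0.004]
wrist_force: [1.3, -3.5, -0.6]
width: 0.186
```

>>> apply_moves:
  deltas:
    - [16,1,0,0,0,0,0]

```text
time_s: 20.32
position: [604.4, 115.1, 119.1]
orientation: [0.713, 0.701, 0.007, -0.004]
wrist_force: [1.7, -5.4, -0.8]
width: 0.189
```

>>> apply_moves:
  deltas:
    - [16,0.7,0,0,0,0,0]

```text
time_s: 20.45
position: [604.5, 115.9, 119.2]
orientation: [0.713, 0.701, 0.007, -0.004]
wrist_force: [0.6, -5.8, 0.0]
width: 0.186
```

>>> apply_moves:
  deltas:
    - [16,0.5,0,0,0,0,0]

```text
time_s: 20.58
position: [604.6, 116.3, 119.2]
orientation: [0.713, 0.701, 0.007, -0.004]
wrist_force: [2.7, -7.0, -0.9]
width: 0.185
```

>>> apply_moves:
  deltas:
    - [16,0.5,0,0,0,0,0]

```text
time_s: 20.7
position: [604.8, 116.6, 119.2]
orientation: [0.713, 0.701, 0.007, -0.004]
wrist_force: [3.6, -7.0, -0.8]
width: 0.187
```

>>> apply_moves:
  deltas:
    - [16,0.4,0,0,0,0,0]

```text
time_s: 20.82
position: [604.9, 116.8, 119.3]
orientation: [0.713, 0.701, 0.007, -0.003]
wrist_force: [3.2, -7.8, -1.6]
width: 0.188
```

>>> apply_moves:
  deltas:
    - [16,0.5,0,0,0,0,0]
    - [16,0.3,0,0,0,0,0]

```text
time_s: 21.08
position: [605.0, 117.0, 119.2]
orientation: [0.713, 0.701, 0.007, -0.003]
wrist_force: [4.3, -10.8, 0.2]
width: 0.188
```

>>> apply_moves:
  deltas:
    - [16,0.4,0,0,0,0,0]
    - [16,0,0,0,0,0,0]
    - [16,0,0,0,0,0,0]
    - [16,0,0,0,0,0,0]

```text
time_s: 21.58
position: [605.0, 117.1, 119.3]
orientation: [0.713, 0.701, 0.007, -0.003]
wrist_force: [3.8, -11.3, -0.6]
width: 0.187
```

```bash
python3 - <<'E'
from look import *
st(); zoom("r")
E
```

```text
t 21.57 pos [605.  117.1 119.3] F [  3.8 -11.3  -0.6] phi 89.1 az 66.8 ydir [ 1.   -0.02  0.01] w 15.9 q [-0.    0.61  1.35  0.01  1.17  0.01]
```

View pics/r.png

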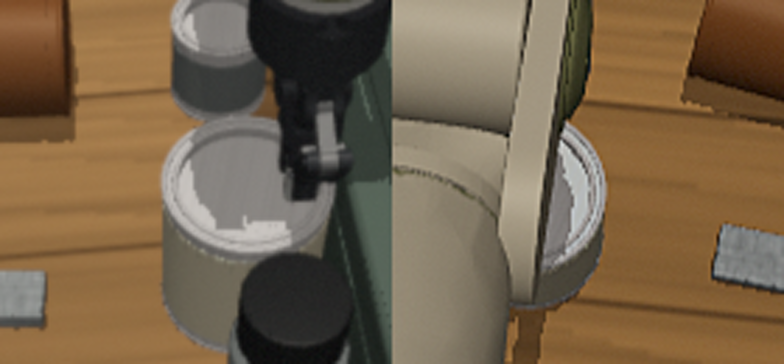

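The press holds steady at about 11 N against the box. I'll ease off, lift clear and check.

>>> apply_moves:
  deltas:
    - [16,-2,0,0,0,0,0]
    - [16,-12,0,0,0,0,0]
    - [16,-12,0,0,0,0,0]
    - [16,0,0,-30,0,0,0]
    - [16,0,0,-50,0,0,0]
    - [16,0,0,-50,0,0,0]
    - [16,-50,0,0,0,0,0]
    - [16,-50,0,0,0,0,0]
    - [16,-50,0,0,0,0,0]
    - [16,-50,0,0,0,0,0]
    - [16,-50,0,0,0,0,0]
    - [16,0,0,0,0,0,0]

```text
time_s: 23.18
position: [598.3, -162.5, 243.8]
orientation: [0.715, 0.7, 0.007, -0.005]
wrist_force: [-0.1, 0.6, -0.3]
width: 0.188
```

>>> apply_moves:
  deltas:
    - [16,-50,0,0,0,0,0]
    - [16,-50,0,0,0,0,0]
    - [16,0,0,0,0,0,0]

```text
time_s: 23.55
position: [596.7, -261.4, 241.9]
orientation: [0.714, 0.7, 0.007, -0.005]
wrist_force: [-0.9, 0.6, -0.2]
width: 0.187
```

```bash
python3 - <<'E'
from look import *
st(); o=snap("s")
a=cv2.imread("pics/s_scene.png");b=cv2.imread("pics/s_top.png")
cv2.imwrite("pics/s.png",np.vstack([cv2.resize(a[60:310,180:560],None,fx=2,fy=2)[:, :760],])[:500])
cv2.imwrite("pics/s2.png",cv2.resize(b[60:310,120:480],None,fx=2.2,fy=2.2))
E
```

```text
t 23.55 pos [ 596.7 -261.4  241.9] F [-0.9  0.6 -0.2] phi 89.0 az 79.2 ydir [ 1.   -0.02  0.  ] w 16.0 q [-0.6   0.6   1.04  0.02  1.51 -0.58]
```

View pics/s.png

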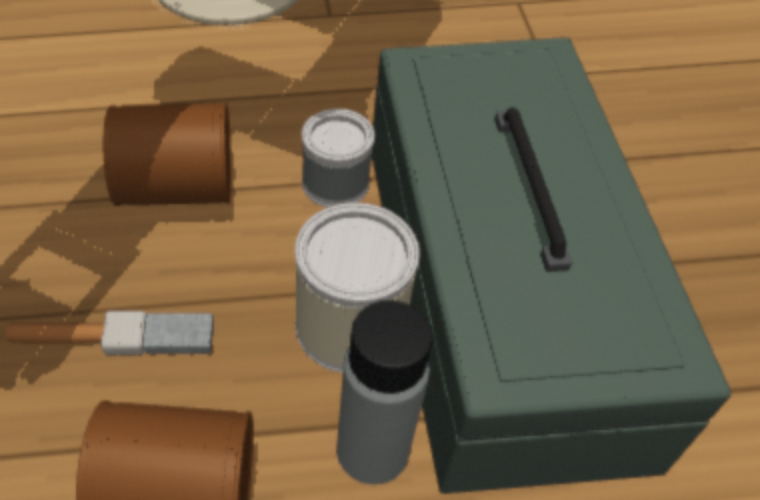

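View pics/s2.png

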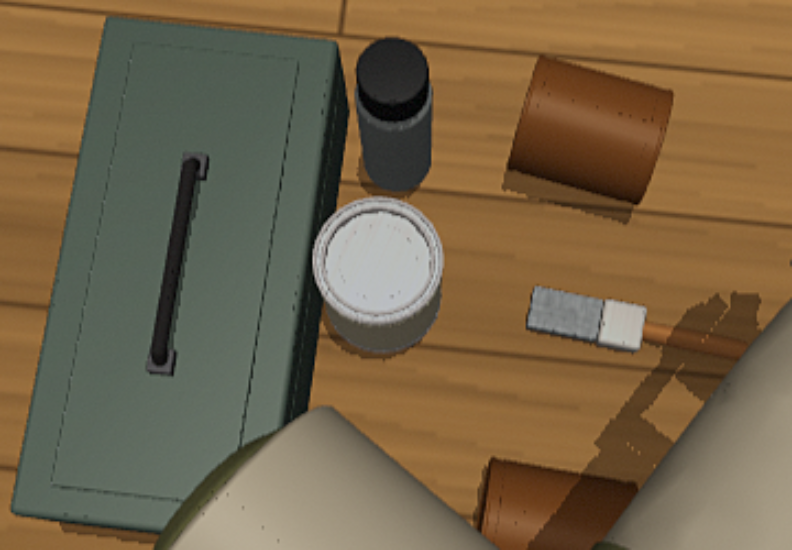

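```bash
python3 - <<'E'
from look import *
o=pickle.load(open("s.pkl","rb"));a=pickle.load(open("a.pkl","rb"))
T=lambda x,y,z: onz(o["top"],120+x/2.2,60+y/2.2,z).round(1)
S=lambda x,y,z: onz(o["scene"],180+x/2,60+y/2,z).round(1)
print("top rim box side",T(313,258,124),"lid side",T(443,262,124),"scene rim",S(296,250,124),S(419,255,124))
d=np.abs(o["scene"]["frame"].astype(int)-a["scene"]["frame"]).max(2)
for n,(x0,x1,y0,y1) in dict(brush=(180,290,210,240),spray=(350,395,215,300),small=(330,360,115,165),brownA=(230,298,105,165),brownB=(218,308,260,335)).items():
    print(n,"frac px changed",(d[y0:y1,x0:x1]>40).mean().round(3))
E
```

```text
top rim box side [599.3 137.7 124. ] lid side [607.   31.1 124. ] scene rim [599.8  32.3 124. ] [616.4 137.8 124. ]
brush frac px changed 0.264
spray frac px changed 0.022
small frac px changed 0.081
brownA frac px changed 0.199
brownB frac px changed 0.0
```

```bash
python3 - <<'E'
from rig import ticket
print(ticket.finish_job())
E
```

```text
the job is handed in; nothing more can be done
None
```

The tin now stands lid up beside the toolbox, and the job is handed in at about 24 s with the arm clear of everything. I pushed the lid until the foot met the box and hooked the rim from inside. I raised the top with the foot pinned, carried it over until it dropped onto its foot, then pressed the top home once at about 11 N for half a second.

**What my last checks showed:**
- **Tin against the box:** the rim runs from y ≈ 31 to 138 mm and the box side is at about 138.5 mm. That is within calibration error, so contact rests on the press holding firm and not on a visible gap measurement. The wrist force was about zero after I withdrew.
- **Other things on the bench:** the spray can and the far brown tin came out unchanged. The pixel comparison showed changes at the brush (26%), the other brown tin (20%) and the small tin (8%). I put these down to the arm's and tin's shadows, since by eye the brush and small tin edges are where they were. I did not measure the other brown tin's edges.

**Force readings outside your 5–15 N pin and press range:**
- **Hooking, before the top had risen more than a few degrees:** the push rose to about 22 N (sideways and vertical combined).
- **First 20 degrees:** the pin then held at about 12–15 N, rising to about 18 N by roughly 22–25°.
- **Around 28°:** the push reached about 21 N, so I eased off.
- **Around 40°:** a check that the fingertips were seated on the lid briefly read about 24.5 N in total.

No reading I took passed 25 N, but I only read the force at the end of each move.

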